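# Brush out a hollow bronze casting

## Robot

A 6-joint arm with a two-finger parallel gripper is mounted at the origin on the work surface. World frame = base frame: x ahead of the robot, y to its left, z up, the work surface at z = 0. Lengths are in m, angles in rad, forces in N, time in s.
With the tool pointing down it reaches from about 0.325 to 0.875 m from the base axis. Payload 4.4 kg.
Tool frame: the origin (TCP) lies midway between the tips of the shut fingers; the grasp point (between the pads) lies 19 mm behind it; z points along the fingers, y is the line along which they close (so a half turn about z gives the same grasp; the last joint's range is limited). The gripper opens to 85 mm and grips with 20 to 120 N. Pads are 22 mm wide; open, the fingers measure 114 mm over their backs; the gripper's body (76 mm by 85 mm) begins 54 mm behind the grasp point. The pads swing forward as they close: fully open they stand 13 mm farther back than shut.
Start: joints at [1.169, 0.207, 1.542, -0, 1.393, -0.15], TCP at [0.143, 0.557, 0.231] pointing down, gripper open.
Joint ranges: [-2.73, 2.73], [-0.86, 2.22], [0.23, 2.46], [-1.11, 4.25], [0.08, 2.63], [-2.82, 2.82]. Speed limits (rad/s): [2.79, 2.79, 3.14, 3.14, 3.14, 3.14].

## Interface

Orientations are given as a 3x3 rotation matrix whose columns are the frame's x, y, z axes.
In Python, from station import status, vision, job, models gives the robot as it stands.
- The arm moves only by the tool arm_command, never from a script. Its arguments are lists of equal length, an entry for each row: "translation": the shift along the tool's x, y, z in mm, a list of three; "twist": the turn, a rotation vector about the tool's x, y, z in degrees, a list of three; "gripper": the opening, from 0 (shut) to 1 (fully open). In form: {"translation": [[dx, dy, dz], ...], "twist": [[wx, wy, wz], ...], "gripper": [gripper, ...]}. A call has 1 to 10 rows; each row is the pose to reach, as a shift and turn from the pose commanded when the call began, along the tool's axes at that moment; what a row does not reach only later rows make up. A row lasts 1/10 s, in which the tool goes at most 50 mm and 8.59 degrees, less where a joint would pass 70% of its speed; a pose out of reach is approached as far as the arm can. A call with a gripper value outside its range is refused whole. The fingers move at their own pace and stop on an object; the grip force is fixed at half the most. Time passes only in rows, so rows that repeat a pose let the fingers close. It gives the time, the measured TCP pose, the force, the opening and the grip force at its end, in the units of the state.
- status.sense(): the state, without advancing time (a new reading comes with each control period).
- vision.grab_frame(name): name is "scene" or "top" or "wrist"; returns a dict with "pixels" (420x560x3 uint8, red, green, blue), "range_z" (420x560 float32, m along the optical axis (not along the pixel's ray), 0 where there is no reading), "fx", "fy", "cx", "cy" (pixels), "dist_coeffs" ([k1, k2, p1, p2, k3] as OpenCV has them; the pictures are not rectified), "world_from_camera" (4x4, takes a point from camera to world coordinates). Camera axes: x right, y down, z forward; pixel columns grow to the right and rows downward; lengths in m; the calibration is good to about 2 mm. A picture is of the moment at which its call begins.
- job.job_done(): hands the job in; it is judged then, once.
Trained networks look in the newest picture that a camera, given by its name, has taken for a name from the list of things; names that differ only in an ending like _2 or _b are one class to them, and where a whole thing is asked for, a point or a joint stands for the part that bears it (a point fixed in the world has none). Each returns a list of dicts, best first, with "score" (0 to 1); they miss things now and then, are a little off and sometimes report something else, mostly with a low value. They report only what shows in the picture. A call takes as long as a camera call. They do not tell look-alikes from the thing itself.
- models.boxes_of(camera, label): "location" ([column, row] as shares, 0 to 1, of the picture: columns of its width, rows of its height, amid what is visible of it).
- models.trace(camera, label): "pixels" (420x560 bool, what is visible of it) and "location" ([column, row] as shares, 0 to 1, of the picture: columns of its width, rows of its height, amid what is visible of it).
The state is a dict: "time": time; "joint_positions": joint angles; "qvel": joint speeds; "effort": joint torques, N m; "position": TCP position; "orientation": TCP orientation; "wrist_force": force on the tool from outside, world axes, zero at the start; "wrist_torque": the same for the moment, N m; "gripper_width": opening from 0.0 (shut) to 1.0 (fully open); "grasp_force": force on a finger pad.
Only numpy, scipy, OpenCV 4.12 (cv2) and the standard library are available. Lean on these libraries where they do the work, as an engineer would, in place of code of your own. Each camera call takes 0.05 s, during which the arm holds its last target. There are 200 camera calls.

## Task

Brush out the hollow bronze casting that is clamped at a slant in its wooden cradle: take the long red-handled brush from its green stand, run it straight down the middle of the casting, in line with it, until the bristles press gently on the bottom, and do this three times, drawing the brush up almost to the mouth between the strokes. How deep the bottom lies differs from casting to casting and cannot be seen, so feel for it and never ram it. Then lower the brush, head down, into its stand until it stands on the stand's floor, let go of it, and leave the bear, the glue bottle and the tin where they are.

Things in the scene. Friction and masses are not known exactly. Their poses are not given: they have to be found in the camera images.
- brush: loose brush, 200 mm, 140 g. Origin: centre of the flat bristle end; z axis runs along the brush to the handle end. Along z: straw-coloured bristle head 30 mm across, 0 to 60 mm (first 12 mm spring in, 1.2 N per mm); wire neck 10 mm across to 100 mm; round red handle 22 mm across, 104 to 196 mm. Grip it about 160 mm up, fingers pointing along the brush, as it must go up to 120 mm into the casting
- casting: bronze round tube, closed below, 74 mm outer and 64 mm inner diameter, 130 mm long, fixed in the cradle, mouth leaning 0.45 rad from vertical to the cradle's -x side. Origin on its axis at the underside of the closed end; z axis out through the mouth (z = 130 mm). The flat inner bottom lies anywhere from z = 10 to 42 mm, not measured; it does not yield to a gentle press
- mouth (a point): centre of the open mouth of the casting, on its axis at z = 130 mm of the casting
- cradle: fixed dark wooden cradle, base plate 170 x 150 x 16 mm, side cheeks up to about 110 mm high, 122 mm apart over their outsides. Origin at the centre of its underside; its -x side is the one that the mouth leans to
- stand: fixed green round brush stand, 75 mm high, 56 mm outer and 44 mm inner diameter on a 100 mm disc 8 mm thick, open at the top. Origin at the centre of its underside, z up
- stand_floor (a point): centre of the stand's inner floor, 10 mm above its underside; the brush's bristle end stands here
- bear: loose bronze bear figure, about 120 x 50 x 105 mm high, origin under its middle; leave it alone
- glue: loose yellow glue bottle, 54 mm in diameter, 130 mm high, origin at the centre of its underside; leave it alone
- tin: loose dark tin, 64 mm in diameter, 50 mm high, origin at the centre of its underside; leave it alone
There are look-alikes about, which are no part of the job. Several things have the shape of the cradle; the one meant has the colours described above. Several things have the shape of the stand; the one meant has the colours described above.

How it is judged:
By the outcome, as a careful person would: the job done as asked, in the order asked, and still so for the second after the job is handed in, with the robot touching nothing.
It also fails if it takes over 72 s, if anything falls off the work surface, if the arm or the gripper's body presses on something with over 40 N, if the wrist force passes 120 N, or if a joint passes its speed limit or range.

## Working session

There is one attempt and no reset: what is moved stays moved. The work goes in short steps, Python scripts to look and compute and a tool call to move; the robot and the scene stay as the last step left them, time stands still between calls to the robot, and variables do not carry over. Pictures are saved under pics/ and viewed, at most 10 in all, crops included, and the job is handed in when it is done.

Besides the shell and the picture viewer there is one more tool, called after "Call:" in YAML: its name, and indented under it one key for each argument. arm_command: Moves the arm, as the interface text tells. Its arguments: {"type":"object","properties":{"translation":{"type":"array"},"twist":{"type":"array"},"gripper":{"type":"array"}},"required":["translation","twist","gripper"]}

```bash
mkdir -p pics; cat > h.py <<'E'
import numpy as np, cv2
from station import status, vision, job, models
def world(f,mask):
    r,c=np.nonzero(mask&(f["range_z"]>0)); z=f["range_z"][r,c]
    K=np.array([[f["fx"],0,f["cx"]],[0,f["fy"],f["cy"]],[0,0,1]])
    n=cv2.undistortPoints(np.stack([c,r],1).astype(float)[:,None],K,np.array(f["dist_coeffs"]))[:,0]
    p=np.c_[n*z[:,None],z,np.ones(len(z))]
    return (p@np.array(f["world_from_camera"]).T)[:,:3]
E
python3 - <<'E'
from h import *
np.set_printoptions(precision=3,suppress=True)
ims=[]
for cam in("scene","top"):
    f=vision.grab_frame(cam); np.savez("/tmp/"+cam+".npz",**f)
    im=f["pixels"][...,::-1].copy()
    cv2.imwrite(f"pics/{cam}0.png",im)
    for l in("brush","casting","cradle","stand","bear","glue","tin"):
        for d in models.trace(cam,l):
            if d["score"]<.3: continue
            p=world(f,d["pixels"])
            print(cam,l,round(d["score"],2),np.array(d["location"])*[560,420],np.median(p,0),p.min(0),p.max(0), np.median(f["pixels"][d["pixels"]],0))
E
```

```text
scene brush 0.95 [302.68  190.806] [0.586 0.162 0.147] [ 0.408  0.146 -0.002] [0.601 0.175 0.211] [74. 42. 36.]
scene casting 0.82 [133.504 201.012] [ 0.631 -0.199  0.116] [ 0.4   -0.317 -0.002] [ 0.671 -0.162  0.17 ] [124.  98.  56.]
scene casting 0.55 [188.384 132.3  ] [ 0.365 -0.153  0.112] [ 0.076 -0.305 -0.001] [ 0.414 -0.112  0.169] [71. 39. 85.]
scene casting 0.41 [229.992 288.582] [0.781 0.041 0.07 ] [ 0.664 -0.014 -0.002] [0.823 0.084 0.106] [142. 113.  65.]
scene cradle 0.84 [188.72 153.51] [ 0.379 -0.146  0.066] [ 0.145 -0.269 -0.004] [ 0.453 -0.063  0.169] [71. 39. 85.]
scene cradle 0.8 [136.808 222.684] [ 0.642 -0.191  0.066] [ 0.523 -0.329 -0.003] [ 0.709 -0.125  0.17 ] [81. 56. 39.]
scene stand 0.97 [305.2   281.904] [0.73  0.183 0.018] [ 0.676  0.134 -0.002] [0.762 0.232 0.078] [ 35.  59. 107.]
scene stand 0.75 [301.672 235.914] [0.6   0.164 0.011] [ 0.542  0.114 -0.001] [0.629 0.212 0.077] [54. 78. 60.]
scene bear 0.81 [231.392 289.8  ] [0.779 0.042 0.07 ] [ 0.657 -0.007 -0.003] [0.823 0.088 0.106] [142. 113.  65.]
scene glue 0.58 [418.096 249.186] [0.638 0.416 0.072
[... 613 characters left out ...]
64  0.172] [81. 52. 88.]
top cradle 0.74 [409.696 187.614] [ 0.601 -0.192  0.061] [ 0.521 -0.32  -0.002] [ 0.711 -0.125  0.171] [86. 65. 40.]
top stand 0.91 [229.32 146.79] [0.704 0.18  0.01 ] [ 0.66   0.133 -0.003] [0.763 0.236 0.079] [ 68.  80. 116.]
top stand 0.56 [246.12  211.302] [0.567 0.155 0.009] [ 0.527  0.114 -0.002] [0.626 0.216 0.079] [ 77. 102.  75.]
top bear 0.78 [297.192 116.088] [0.758 0.039 0.073] [ 0.711 -0.007  0.001] [0.818 0.086 0.108] [155. 121.  55.]
top glue 0.89 [117.208 187.194] [0.614 0.411 0.086] [ 0.593  0.394 -0.004] [0.668 0.479 0.134] [121.  97.  31.]
top tin 0.93 [320.376 263.214] [0.457 0.001 0.05 ] [ 0.426 -0.038 -0.003] [0.491 0.03  0.055] [167. 162. 163.]
```

View pics/scene0.png

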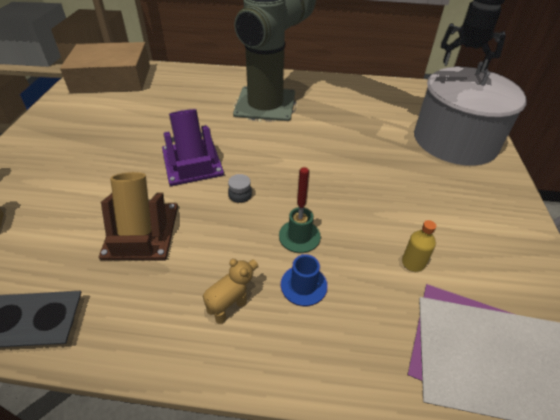

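View pics/top0.png

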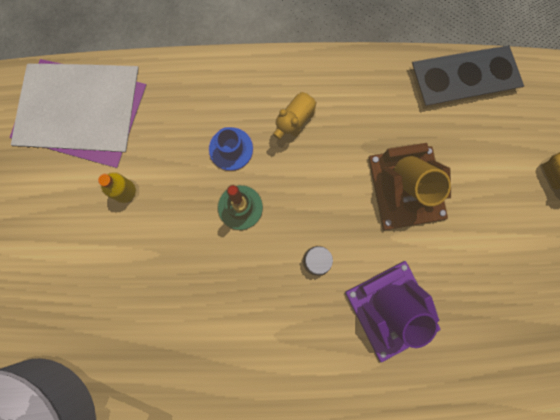

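The scene shows a brown cradle at (137,222) and a purple look-alike at (190,145). The green stand holding the brush is at (301,235), with the handle at (303,188), and a blue look-alike stand is at (305,280). The top view shows the same things: brown (410,188), purple (395,311), green (240,207), blue (230,148).

- **Cradle and casting candidates:** brown, bronze tube (137,222) and purple (190,145). I choose the brown one.
- **Stand candidates:** green (301,235) and blue (305,280). I choose the green one.

Next I fit the shapes and make the close crop.

```bash
cat > fit.py <<'E'
from h import *
from scipy.optimize import least_squares
np.set_printoptions(precision=4,suppress=True)
def frame(a,t): return np.array([np.sin(t)*np.cos(a),np.sin(t)*np.sin(a),np.cos(t)])
def fitcast(P):
    def res(q):
        z=frame(q[3],.45); d=P-q[:3]; h=d@z; r=np.linalg.norm(d-h[:,None]*z,axis=1)
        e=np.where(h<0,0,h)
        o=np.hypot(r-.037,e); i=np.hypot(r-.032,e); rim=np.hypot(np.maximum(np.abs(r-.0345)-.0025,0),h)
        return np.min([o,i,rim],0)
    best=min((least_squares(res,[*P[P[:,2]>.13].mean(0)-[0,0,.01],a],loss="soft_l1",f_scale=.002) for a in np.arange(-3,3,.5)),key=lambda s:s.cost)
    return best.x,np.median(res(best.x))
E
python3 - <<'E'
from fit import *
A=[]
for cam in("scene","top"):
    f=dict(np.load(f"/tmp/{cam}.npz"))
    P=world(f,np.ones((420,560),bool)); C=f["pixels"][f["range_z"]>0].astype(float)
    r,g,b=C.T
    box=lambda lo,hi:np.all((P>lo)&(P<hi),1)
    bronze=box([.53,-.3,.06],[.7,-.14,.2])&(r>1.5*b)&(g>.68*r)
    print(cam,"cast",bronze.sum(),*fitcast(P[bronze])); A.append(P[bronze])
    red=box([.5,.1,.12],[.65,.22,.25])
    H=P[red]
    def res(q):
        z=np.array([q[2],q[3],1]);z/=np.linalg.norm(z); d=H-[q[0],q[1],.16]; return np.linalg.norm(np.cross(d,z),axis=1)-.011
    s=least_squares(res,[*H.mean(0)[:2]+[-.003,0],0,0],loss="soft_l1",f_scale=.001); print("brush@z.16,slope",red.sum(),s.x,s.cost, H[:,2].max())
    gm=box([.5,.1,.02],[.65,.22,.073])&(g>r*1.15)
    G=P[gm]
    rs=lambda q:np.min([abs(np.hypot(*(G[:,:2]-q).T)-.028),abs(np.hypot(*(G[:,:2]-q).T)-.022)],0)
    s=least_squares(rs,[.575,.163],loss="soft_l1",f_scale=.001); print("stand",gm.sum(),s.x,np.median(rs(s.x)))
    # disc
    gm=box([.5,.1,.004],[.65,.22,.0115])&(g>r*1.15); print("disc",cv2.minEnclosingCircle((P[gm][:,:2]*1000).astype(np.float32)))
    br=box([.5,-.35,.008],[.73,-.1,.022])&(r>1.3*b); print("base",cv2.minAreaRect((P[br][:,:2]*1000).astype(np.float32)))
print("both",*fitcast(np.vstack(A)))
im=np.load("/tmp/top.npz")["pixels"][...,::-1]
s2=np.load("/tmp/scene.npz")["pixels"][...,::-1]
cv2.imwrite("pics/crop.png",np.hstack([cv2.resize(s2[150:270,90:240],None,fx=2.6,fy=2.6),cv2.resize(s2[150:270,250:400],None,fx=2.6,fy=2.6)]))
E
```

```text
scene cast 2390 [ 0.5892 -0.2154  0.1551 -3.041 ] 0.001185919471252874
brush@z.16,slope 375 [ 0.5784  0.1615 -0.0085 -0.0013] 0.0002478059284598463 0.21104400802724071
stand 421 [0.5841 0.166 ] 0.0010490684961318442
disc ((582.1190795898438, 162.94508361816406), 47.960113525390625)
base ((616.2314453125, -210.92568969726562), (169.43589782714844, 150.6853485107422), 8.071300506591797)
top cast 2459 [ 0.5859 -0.212   0.1557 -2.8976] 0.0018314241921921388
brush@z.16,slope 211 [0.5783 0.1616 0.0158 0.0065] 0.00034838020179151446 0.21244832083638188
stand 23 [0.5747 0.1634] 0.0010274504068217352
disc ((577.77001953125, 161.88755798339844), 48.431190490722656)
base ((613.4271850585938, -210.97897338867188), (169.54495239257812, 151.96922302246094), 7.947080135345459)
both [-0.0034 -0.3092  1.3916 -2.9774] 0.0014670704470947996
```

View pics/crop.png

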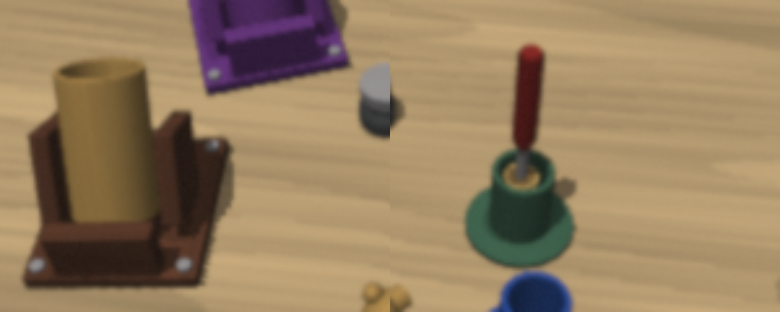

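The crop confirms the choice: bronze tube in the dark brown cradle on the left, red-handled brush in the green stand on the right. Next I plan the approach above the brush.

```bash
cat > plan.py <<'E'
from fit import *
from scipy.spatial.transform import Rotation as R
AZ=-3.0019; AX=frame(AZ,.45)
def Rz(a): return R.from_euler("z",a).as_matrix()
def state(v=0):
    s=status.sense(); p=np.array(s["position"]);O=np.array(s["orientation"])
    if v: print("t",s["time"],"p",p,"q",np.array(s["joint_positions"]),"F",np.array(s["wrist_force"]),"g",s["gripper_width"],s["grasp_force"]); print(O)
    return p,O,s
def go(P,O2,p=None,O=None):
    if p is None: p,O,_=state()
    print("translation",np.round(O.T@(np.array(P)-p)*1000,1),"twist",np.round(R.from_matrix(O.T@O2).as_rotvec(degrees=True),2))
E
python3 - <<'E'
from plan import *
from fit import *
# mouth refit with azimuth fixed
p,O,s=state(1)
yaw0=0.27-1.169
O2=Rz(yaw0)@O
print(O2)
go([.578,.1615,.30],O2)
E
```

```text
t 0.8 p [0.1427 0.557  0.2313] q [ 1.1695  0.2065  1.5415  0.      1.3935 -0.1505] F [-0.7658  0.1317  0.4421] g 0.9963723702749002 0.0
[[-0.9687  0.2482  0.    ]
 [ 0.2482  0.9687  0.0001]
 [-0.      0.0001 -1.    ]]
[[-0.4087  0.9127  0.0001]
 [ 0.9127  0.4087  0.    ]
 [-0.      0.0001 -1.    ]]
translation [-519.8 -275.1  -68.7] twist [ 0.   -0.   51.51]
```

Call:
arm_command:
  translation:
    - [-20,-10,-60]
    - [-60,-30,-69]
    - [-105,-55,-69]
    - [-155,-82,-69]
    - [-200,-106,-69]
    - [-246,-130,-69]
    - [-290,-153,-69]
    - [-335,-177,-69]
    - [-380,-201,-69]
    - [-420,-222,-69]
  twist:
    - [0,0,0]
    - [0,0,5]
    - [0,0,10]
    - [0,0,15]
    - [0,0,20]
    - [0,0,25]
    - [0,0,30]
    - [0,0,35]
    - [0,0,40]
    - [0,0,45]
  gripper: [1,1,1,0.9,0.8,0.7,0.65,0.65,0.65,0.65]

```text
time: 1.8
position: [0.4868, 0.2442, 0.3006]
orientation: [[-0.506, 0.862, 0.001], [0.862, 0.506, 0.0], [0.0, 0.001, -1.0]]
wrist_force: [0.6, 1.1, 0.1]
gripper_width: 0.647
grasp_force: 0.0
```

```bash
python3 - <<'E'
from plan import *
p,O,s=state(1)
O2=np.array([[-.4087,.9127,0],[.9127,.4087,0],[0,0,-1]])
go([.578,.1615,.28],O2)
f=vision.grab_frame("wrist"); cv2.imwrite("pics/w1.png",f["pixels"][...,::-1])
P=world(f,np.ones((420,560),bool)); C=f["pixels"][f["range_z"]>0].astype(float)
m=np.all((P>[.52,.1,.11])&(P<[.65,.22,.22]),1); print(m.sum(), P[m].mean(0) if m.any() else 0, np.array(f["world_from_camera"]))
E
```

```text
t 1.8 p [0.4868 0.2442 0.3006] q [ 0.3058  0.0953  1.5257  0.0002  1.5198 -0.2251] F [0.5622 1.0859 0.1153] g 0.6470651001852225 0.0
[[-0.5063  0.8624  0.0007]
 [ 0.8624  0.5063  0.0004]
 [ 0.0001  0.0008 -1.    ]]
translation [-117.4   36.7   20.6] twist [ 0.04 -0.01  6.29]
1723 [0.5746 0.1653 0.175 ] [[ 0.8622  0.4804  0.1607  0.4454]
 [ 0.5065 -0.8184 -0.2713  0.3129]
 [ 0.0012  0.3153 -0.949   0.4426]
 [ 0.      0.      0.      1.    ]]
```

```bash
python3 - <<'E'
from plan import *
f=vision.grab_frame("wrist")
P=world(f,np.ones((420,560),bool)); C=f["pixels"][f["range_z"]>0].astype(float); r,g,b=C.T
m=np.all((P>[.52,.1,.12])&(P<[.65,.22,.203]),1)&(r>1.6*g)
H=P[m]
def res(q):
    z=np.array([q[2],q[3],1]);z/=np.linalg.norm(z); d=H-[q[0],q[1],.16]; return np.linalg.norm(np.cross(d,z),axis=1)-.011
s=least_squares(res,[*H.mean(0)[:2],0,0],loss="soft_l1",f_scale=.001); print(m.sum(),s.x,np.median(abs(res(s.x))))
G=P[np.all((P>[.5,.1,.072])&(P<[.65,.22,.079]),1)&(g>1.15*r)]
q=lambda c:np.maximum(abs(np.hypot(*(G[:,:2]-c).T)-.025)-.003,0)
s=least_squares(q,[.578,.162],loss="soft_l1",f_scale=.001);print(len(G),s.x,np.median(q(s.x)),G[:,2].max())
D=P[np.all((P>[.5,.1,.005])&(P<[.65,.22,.0105]),1)&(g>1.15*r)]
print(cv2.minEnclosingCircle((D[:,:2]*1000).astype(np.float32)),P[np.all((P>[.52,.1,.12])&(P<[.65,.22,.23]),1)][:,2].max())
E
```

```text
1077 [ 0.5794  0.1597  0.0022 -0.0027] 0.00026341118505494865
509 [0.5782 0.1622] 0.0 0.07590457359825303
((577.8519897460938, 162.4760284423828), 49.294654846191406) 0.20986480442778796
```

View pics/w1.png

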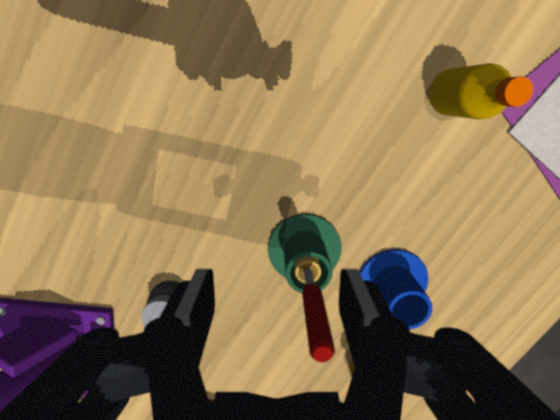

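Call:
arm_command:
  translation:
    - [-40,12,20]
    - [-75,23,40]
    - [-100,30,55]
    - [-110,33,64]
    - [-110,33,65]
    - [-110,33,65]
  twist:
    - [0,0,3]
    - [0,0,5]
    - [0,0,6.5]
    - [0,0,6.5]
    - [0,0,6.5]
    - [0,0,6.5]
  gripper: [0.65,0.65,0.65,0.65,0.65,0.65]

```text
time: 2.5
position: [0.5693, 0.169, 0.2355]
orientation: [[-0.41, 0.912, -0.001], [0.912, 0.41, 0.001], [0.001, -0.0, -1.0]]
wrist_force: [-0.3, 0.4, -0.5]
gripper_width: 0.65
grasp_force: 0.0
```

```bash
python3 - <<'E'
from plan import *
p,O,s=state(1)
O2=np.array([[-.4087,.9127,0],[.9127,.4087,0],[0,0,-1]])
go([.579,.160,.15],O2)
f=vision.grab_frame("wrist")
P=world(f,np.ones((420,560),bool)); C=f["pixels"][f["range_z"]>0].astype(float); r,g,b=C.T
m=np.all((P>[.52,.1,.12])&(P<[.65,.22,.203]),1)&(r>1.6*g); H=P[m]
def res(q):
    z=np.array([q[2],q[3],1]);z/=np.linalg.norm(z); d=H-[q[0],q[1],.16]; return np.linalg.norm(np.cross(d,z),axis=1)-.011
s=least_squares(res,[.579,.16,0,0],loss="soft_l1",f_scale=.001); print(m.sum(),s.x,np.median(abs(res(s.x))))
E
```

```text
t 2.5 p [0.5693 0.169  0.2355] q [ 0.1424  0.2433  1.4882  0.0008  1.4107 -0.2801] F [-0.2719  0.4447 -0.4701] g 0.650335337181346 0.0
[[-0.4099  0.9121 -0.0007]
 [ 0.9121  0.4099  0.0007]
 [ 0.0009 -0.0003 -1.    ]]
translation [-12.2   5.2  85.5] twist [-0.02 -0.05  0.08]
1397 [ 0.5791  0.1597  0.0002 -0.001 ] 0.0001635553915548798
```

Call:
arm_command:
  translation:
    - [-8,3,0]
    - [-12,5,0]
    - [-12,5,5]
    - [-12,5,20]
    - [-12,5,38]
    - [-12,5,55]
    - [-12,5,70]
    - [-12,5,80]
    - [-12,5,85]
    - [-12,5,85]
  twist:
    - [0,0,0]
    - [0,0,0]
    - [0,0,0]
    - [0,0,0]
    - [0,0,0]
    - [0,0,0]
    - [0,0,0]
    - [0,0,0]
    - [0,0,0]
    - [0,0,0]
  gripper: [0.65,0.65,0.65,0.65,0.65,0.65,0.65,0.65,0.65,0.65]

```text
time: 3.55
position: [0.579, 0.159, 0.1493]
orientation: [[-0.409, 0.913, -0.002], [0.913, 0.409, -0.0], [0.0, -0.001, -1.0]]
wrist_force: [0.1, 1.3, 0.3]
gripper_width: 0.652
grasp_force: 0.0
```

Call:
arm_command:
  translation:
    - [0,0,0]
    - [0,0,0]
    - [0,0,0]
    - [0,0,0]
    - [0,0,0]
    - [0,0,0]
    - [0,0,0]
    - [0,0,0]
  twist:
    - [0,0,0]
    - [0,0,0]
    - [0,0,0]
    - [0,0,0]
    - [0,0,0]
    - [0,0,0]
    - [0,0,0]
    - [0,0,0]
  gripper: [0.65,0,0,0,0,0,0,0]

```text
time: 4.35
position: [0.5798, 0.1591, 0.1505]
orientation: [[-0.409, 0.913, 0.001], [0.913, 0.409, 0.0], [-0.0, 0.001, -1.0]]
wrist_force: [-0.0, 0.2, 1.2]
gripper_width: 0.24
grasp_force: 58.6
```

```bash
python3 - <<'E'
from plan import *
p,O,s=state(1)
E
```

```text
t 4.35 p [0.5798 0.1591 0.1505] q [ 0.1239  0.3354  1.5539  0.0001  1.2514 -0.2972] F [-0.0455  0.1745  1.2365] g 0.24027590750802238 58.56424033641815
[[-0.4088  0.9126  0.0009]
 [ 0.9126  0.4088  0.0002]
 [-0.0002  0.0009 -1.    ]]
```

Call:
arm_command:
  translation:
    - [0,0,-3]
    - [0,0,-12]
    - [0,0,-30]
    - [0,0,-55]
    - [0,0,-85]
    - [0,0,-115]
    - [0,0,-145]
    - [0,0,-175]
    - [0,0,-195]
    - [0,0,-200]
  twist:
    - [0,0,0]
    - [0,0,0]
    - [0,0,0]
    - [0,0,0]
    - [0,0,0]
    - [0,0,0]
    - [0,0,0]
    - [0,0,0]
    - [0,0,0]
    - [0,0,0]
  gripper: [0,0,0,0,0,0,0,0,0,0]

```text
time: 5.35
position: [0.5804, 0.1592, 0.354]
orientation: [[-0.409, 0.913, 0.005], [0.913, 0.409, 0.001], [-0.002, 0.005, -1.0]]
wrist_force: [-0.3, -0.3, -1.7]
gripper_width: 0.242
grasp_force: 58.8
```

```bash
python3 - <<'E'
from plan import *
p,O,s=state(1)
M=np.array([.5875,-.2137,.1553])
tilt=R.from_rotvec(.45*np.cross([0,0,1],AX)/np.linalg.norm(np.cross([0,0,1],AX))).as_matrix()
for d in (-.7,-.5):
    O2=tilt@Rz(d)@O; go(M+.20*AX,O2); print(M+.2*AX, AX)
E
```

```text
t 5.35 p [0.5804 0.1592 0.354 ] q [ 0.124   0.1967  1.304  -0.      1.6354 -0.2973] F [-0.2869 -0.2799 -1.703 ] g 0.24185502475124812 58.84339839220047
[[-0.4089  0.9126  0.0054]
 [ 0.9126  0.4089  0.0007]
 [-0.0016  0.0052 -1.    ]]
translation [-319.  -229.6   18. ] twist [-26.19   1.6   39.47]
[ 0.5014 -0.2258  0.3354] [-0.4307 -0.0606  0.9004]
translation [-319.  -229.6   18. ] twist [-25.99  -0.97  28.2 ]
[ 0.5014 -0.2258  0.3354] [-0.4307 -0.0606  0.9004]
```

Call:
arm_command:
  translation:
    - [-10,-7,0]
    - [-30,-22,0]
    - [-60,-43,0]
    - [-90,-65,0]
    - [-120,-87,0]
    - [-150,-108,0]
    - [-180,-130,0]
    - [-210,-151,0]
    - [-240,-173,0]
    - [-260,-187,0]
  twist:
    - [0,0,0]
    - [0,0,3]
    - [0,0,7]
    - [-2,0,12]
    - [-5,0,17]
    - [-8,0.4,22]
    - [-12,0.7,27]
    - [-16,1,32]
    - [-20,1.2,36]
    - [-24,1.5,38]
  gripper: [0,0,0,0,0,0,0,0,0,0]

```text
time: 6.35
position: [0.5127, -0.1568, 0.3475]
orientation: [[0.221, 0.892, 0.394], [0.963, -0.265, 0.058], [0.156, 0.367, -0.917]]
wrist_force: [-0.1, 0.6, -1.0]
gripper_width: 0.24
grasp_force: 58.9
```

```bash
cat > cast.py <<'E'
from plan import *
def rtarget():
    tilt=R.from_rotvec(.45*np.cross([0,0,1],AX)/np.linalg.norm(np.cross([0,0,1],AX))).as_matrix()
    O0=np.array([[-.4087,.9127,0],[.9127,.4087,0],[0,0,-1]])
    return tilt@Rz(-.7)@O0
def mouthfit(cams=("wrist",),save=None):
    out=[]
    for c in cams:
        f=vision.grab_frame(c)
        if save: cv2.imwrite(save,f["pixels"][...,::-1])
        P=world(f,np.ones((420,560),bool)); C=f["pixels"][f["range_z"]>0].astype(float); r,g,b=C.T
        m=np.all((P>[.53,-.3,.09])&(P<[.7,-.14,.2]),1)&(r>1.5*b)&(g>.68*r)
        # keep out the brush: stay near the shell of the tube
        d=P-[.5875,-.2137,.1553]; h=d@AX; rr=np.linalg.norm(d-h[:,None]*AX,axis=1)
        m&=(rr>.026)&(rr<.044)&(h<.006)&(h>-.09); Q=P[m]
        def res(q):
            d=Q-q; h=d@AX; r=np.linalg.norm(d-h[:,None]*AX,axis=1); e=np.where(h<0,0,h)
            return np.min([np.hypot(r-.037,e),np.hypot(r-.032,e),np.hypot(np.maximum(abs(r-.0345)-.0025,0),h)],0)
        s=least_squares(res,[.5875,-.2137,.1553],loss="soft_l1",f_scale=.001)
        print(c,m.sum(),s.x,np.median(res(s.x)),np.median(h[m&(h>-.004)])); out.append(s.x)
    return out
E
python3 - <<'E'
from cast import *
p,O,s=state(1)
M=np.array([.5875,-.2137,.1553]); go(M+.20*AX,rtarget())
mouthfit(save="pics/w2.png")
E
```

```text
t 6.35 p [ 0.5127 -0.1568  0.3475] q [-0.6279 -0.1832  1.7514  0.295   1.2843 -0.414 ] F [-0.0732  0.5772 -0.9912] g 0.23972143220204917 58.91681224107742
[[ 0.2214  0.8918  0.3945]
 [ 0.9626 -0.2647  0.0583]
 [ 0.1564  0.3668 -0.9171]]
translation [-70.9   3.7   2.6] twist [-2.16  0.76  1.26]
wrist 1241 [ 0.5884 -0.2144  0.1544] 0.0006846828030393215 -0.0015912842160028381
```

View pics/w2.png

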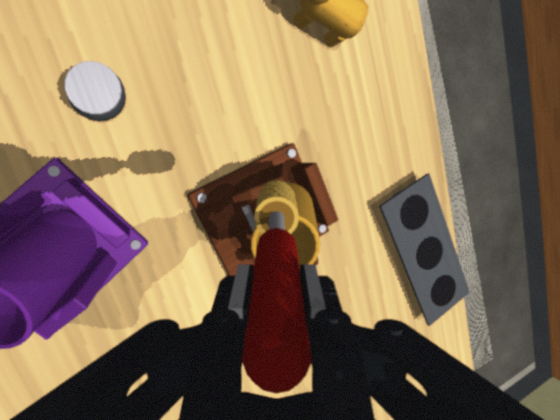

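The brush is held in line with the fingers. Its head is at (277,212), and the bronze mouth of the brown cradle is just behind it at (288,240). The wrist fit puts the mouth at (0.588, −0.214, 0.155), which agrees with the earlier fits.

Call:
arm_command:
  translation:
    - [-20,1,0]
    - [-45,2,1]
    - [-62,3,2]
    - [-71,4,2]
    - [-71,4,2]
    - [-71,4,2]
    - [-71,4,2]
  twist:
    - [-1,0,0]
    - [-2,0.5,1]
    - [-2.2,0.8,1.3]
    - [-2.2,0.8,1.3]
    - [-2.2,0.8,1.3]
    - [-2.2,0.8,1.3]
    - [-2.2,0.8,1.3]
  gripper: [0,0,0,0,0,0,0]

```text
time: 7.1
position: [0.5042, -0.2231, 0.3388]
orientation: [[0.23, 0.872, 0.433], [0.957, -0.284, 0.063], [0.177, 0.4, -0.899]]
wrist_force: [0.6, 0.3, -1.3]
gripper_width: 0.242
grasp_force: 59.0
```

```bash
python3 - <<'E'
from cast import *
p,O,s=state(1)
M=np.array([.588,-.2142,.1548]); go(M+.16*AX,rtarget())
mouthfit(("wrist","top","scene"))
# brush axis in the hand, from the scene and top cameras
Z=-O[:,2]
for c in("scene","top","wrist"):
    f=vision.grab_frame(c); P=world(f,np.ones((420,560),bool)); C=f["pixels"][f["range_z"]>0].astype(float); r,g,b=C.T
    d=P-p; h=d@Z; rr=np.linalg.norm(d-h[:,None]*Z,axis=1)
    for lo,hi,rad in((-.135,-.085,.015),(-.078,-.045,.005),(-.032,.05,.011)):
        k=(h>lo)&(h<hi)&(rr<rad+.012)
        if lo>-.04: k&=(r>1.8*g)
        if k.sum()<25: continue
        Q=P[k]
        e=lambda q:np.linalg.norm((lambda v:v-(v@Z)[:,None]*Z)(Q-p-O[:,0]*q[0]-O[:,1]*q[1]),axis=1)-rad
        s=least_squares(e,[0,0],loss="soft_l1",f_scale=.001); print(c,lo,k.sum(),"offset x,y mm",s.x*1000,np.median(abs(e(s.x))))
E
```

```text
t 7.1 p [ 0.5042 -0.2231  0.3388] q [-0.781  -0.1419  1.7449  0.3735  1.2744 -0.5696] F [ 0.6193  0.2599 -1.343 ] g 0.2417046968890117 59.04969781637192
[[ 0.23    0.8717  0.4327]
 [ 0.9569 -0.2835  0.0625]
 [ 0.1772  0.3997 -0.8994]]
translation [-4.4 -2.8 42.3] twist [ 0.09 -0.14  0.28]
wrist 1788 [ 0.5876 -0.2131  0.154 ] 0.0009125274352610746 -0.0016936995039337547
top 1232 [ 0.5883 -0.2129  0.1565] 0.0009119822789873597 -0.0009141364499840678
scene 1540 [ 0.5875 -0.2125  0.1547] 0.0010824503649730904 -0.0014098490628656692
scene -0.135 372 offset x,y mm [ 2.0721 -0.7882] 0.0009922296549437545
scene -0.078 87 offset x,y mm [ 2.054  -0.3746] 0.0005826782876529393
scene -0.032 336 offset x,y mm [ 1.7454 -0.238 ] 0.0008054816399765408
top -0.135 240 offset x,y mm [1.5351 0.1213] 0.00046833062101109095
top -0.078 66 offset x,y mm [ 1.957  -0.1687] 0.00043592151941427995
top -0.032 78 offset x,y mm [ 2.1268 -0.7498] 0.0003789098523886425
wrist -0.135 604 offset x,y mm [0.4212 0.2277] 0.00011934736696936343
wrist -0.078 203 offset x,y mm [0.4901 0.1935] 8.668223604111833e-05
wrist -0.032 4903 offset x,y mm [0.1226 0.1388] 0.00019426106252396456
```

Call:
arm_command:
  translation:
    - [-2,-1,5]
    - [-4.4,-3,15]
    - [-4.4,-3,28]
    - [-4.4,-3,40]
    - [-4.4,-3,48]
    - [-4.4,-3,50]
    - [-4.4,-3,50]
  twist:
    - [0,0,0]
    - [0.1,-0.1,0]
    - [0.1,-0.1,0]
    - [0.1,-0.1,0]
    - [0.1,-0.1,0]
    - [0.1,-0.1,0]
    - [0.1,-0.1,0]
  gripper: [0,0,0,0,0,0,0]

```text
time: 8.1
position: [0.5222, -0.224, 0.2912]
orientation: [[0.232, 0.872, 0.43], [0.957, -0.284, 0.061], [0.176, 0.397, -0.901]]
wrist_force: [0.8, 0.9, -1.4]
gripper_width: 0.242
grasp_force: 59.0
```

```bash
cat > chk.py <<'E'
from cast import *
M=np.array([.5876,-.2142,.1550])
p,O,s=state(); d=p-M; D=d@AX*1000
print("t",s["time"],"dist",D,"depth of bristles",140.5-D,"lateral tool xy mm",(O.T@d*1000)[:2],"ang err",np.degrees(np.arccos(-O[:,2]@AX)),"Fax",np.array(s["wrist_force"])@AX, "F",np.array(s["wrist_force"]))
go(M+.0605*AX,rtarget())
E
python3 chk.py
```

```text
t 8.1 dist 151.4409727889218 depth of bristles -10.940972788921812 lateral tool xy mm [-0.6023 -0.1641] ang err 0.055296043458953746 Fax -1.656633858216731 F [ 0.8066  0.9016 -1.3933]
translation [ 0.6  0.1 90.9] twist [-0.04 -0.04  0.22]
```

Call:
arm_command:
  translation:
    - [0.5,0,5]
    - [0.5,0,15]
    - [0.5,0,28]
    - [0.5,0,42]
    - [0.5,0,56]
    - [0.5,0,69]
    - [0.5,0,80]
    - [0.5,0,87]
    - [0.5,0,91]
    - [0.5,0,91]
  twist:
    - [0,0,0]
    - [0,0,0]
    - [0,0,0]
    - [0,0,0]
    - [0,0,0]
    - [0,0,0]
    - [0,0,0]
    - [0,0,0]
    - [0,0,0]
    - [0,0,0]
  gripper: [0,0,0,0,0,0,0,0,0,0]

```text
time: 9.1
position: [0.5615, -0.2181, 0.2095]
orientation: [[0.232, 0.872, 0.43], [0.957, -0.284, 0.061], [0.176, 0.398, -0.901]]
wrist_force: [-0.3, -0.5, -1.1]
gripper_width: 0.243
grasp_force: 59.1
```

```bash
python3 chk.py
```

```text
t 9.1 dist 60.612299212618225 depth of bristles 79.88770078738177 lateral tool xy mm [-0.258   0.0108] ang err 0.030914251792140645 Fax -0.8459138645163449 F [-0.299  -0.4598 -1.1134]
translation [ 0.3 -0.   0.1] twist [-0.02 -0.02  0.22]
```

Call:
arm_command:
  translation:
    - [0,0,2]
    - [0,0,4]
    - [0,0,6]
    - [0,0,8]
    - [0,0,8]
    - [0,0,8]
  twist:
    - [0,0,0]
    - [0,0,0]
    - [0,0,0]
    - [0,0,0]
    - [0,0,0]
    - [0,0,0]
  gripper: [0,0,0,0,0,0]

```text
time: 9.7
position: [0.5649, -0.2178, 0.2029]
orientation: [[0.232, 0.872, 0.431], [0.957, -0.284, 0.06], [0.175, 0.398, -0.9]]
wrist_force: [-0.2, -0.6, -2.8]
gripper_width: 0.243
grasp_force: 59.1
```

Call:
arm_command:
  translation:
    - [0,0,2]
    - [0,0,3]
    - [0,0,3]
    - [0,0,3]
  twist:
    - [0,0,0]
    - [0,0,0]
    - [0,0,0]
    - [0,0,0]
  gripper: [0,0,0,0]

```text
time: 10.1
position: [0.5662, -0.2177, 0.2001]
orientation: [[0.232, 0.872, 0.431], [0.957, -0.284, 0.061], [0.175, 0.398, -0.9]]
wrist_force: [-0.6, 0.3, -2.4]
gripper_width: 0.242
grasp_force: 59.1
```

Call:
arm_command:
  translation:
    - [0,0,2]
    - [0,0,4]
    - [0,0,4]
    - [0,0,4]
  twist:
    - [0,0,0]
    - [0,0,0]
    - [0,0,0]
    - [0,0,0]
  gripper: [0,0,0,0]

```text
time: 10.5
position: [0.5679, -0.2173, 0.1964]
orientation: [[0.232, 0.872, 0.431], [0.957, -0.284, 0.061], [0.175, 0.398, -0.9]]
wrist_force: [-0.4, -0.8, -1.9]
gripper_width: 0.24
grasp_force: 59.1
```

Call:
arm_command:
  translation:
    - [0,0,2]
    - [0,0,4]
    - [0,0,4]
    - [0,0,4]
  twist:
    - [0,0,0]
    - [0,0,0]
    - [0,0,0]
    - [0,0,0]
  gripper: [0,0,0,0]

```text
time: 10.9
position: [0.5696, -0.2171, 0.1929]
orientation: [[0.232, 0.872, 0.431], [0.957, -0.284, 0.061], [0.175, 0.398, -0.9]]
wrist_force: [-0.4, 0.3, -1.8]
gripper_width: 0.243
grasp_force: 59.1
```

Call:
arm_command:
  translation:
    - [0,0,2]
    - [0,0,4]
    - [0,0,4]
    - [0,0,4]
  twist:
    - [0,0,0]
    - [0,0,0]
    - [0,0,0]
    - [0,0,0]
  gripper: [0,0,0,0]

```text
time: 11.3
position: [0.5713, -0.2169, 0.1892]
orientation: [[0.232, 0.872, 0.431], [0.957, -0.284, 0.061], [0.175, 0.398, -0.9]]
wrist_force: [0.5, -0.2, -2.3]
gripper_width: 0.242
grasp_force: 59.1
```

```bash
python3 chk.py
```

```text
t 11.3 dist 38.005668868920885 depth of bristles 102.49433113107912 lateral tool xy mm [-0.3241  0.2201] ang err 0.012426763344915423 Fax -2.2579821410824588 F [ 0.47   -0.1741 -2.2945]
translation [  0.3  -0.2 -22.5] twist [ 0.01 -0.01  0.22]
```

Call:
arm_command:
  translation:
    - [0,0,2]
    - [0,0,4]
    - [0,0,4]
    - [0,0,4]
  twist:
    - [0,0,0]
    - [0,0,0]
    - [0,0,0]
    - [0,0,0]
  gripper: [0,0,0,0]

```text
time: 11.7
position: [0.573, -0.2166, 0.1856]
orientation: [[0.232, 0.872, 0.431], [0.957, -0.284, 0.061], [0.175, 0.398, -0.9]]
wrist_force: [0.5, -0.0, -1.2]
gripper_width: 0.241
grasp_force: 59.1
```

Call:
arm_command:
  translation:
    - [0,0,2]
    - [0,0,4]
    - [0,0,4]
    - [0,0,4]
  twist:
    - [0,0,0]
    - [0,0,0]
    - [0,0,0]
    - [0,0,0]
  gripper: [0,0,0,0]

```text
time: 12.1
position: [0.5748, -0.2164, 0.182]
orientation: [[0.232, 0.872, 0.431], [0.957, -0.284, 0.061], [0.175, 0.398, -0.9]]
wrist_force: [0.2, 0.6, -2.0]
gripper_width: 0.243
grasp_force: 59.1
```

Call:
arm_command:
  translation:
    - [0,0,2]
    - [0,0,4]
    - [0,0,4]
    - [0,0,4]
  twist:
    - [0,0,0]
    - [0,0,0]
    - [0,0,0]
    - [0,0,0]
  gripper: [0,0,0,0]

```text
time: 12.5
position: [0.5767, -0.2164, 0.1791]
orientation: [[0.232, 0.872, 0.432], [0.957, -0.284, 0.06], [0.175, 0.399, -0.9]]
wrist_force: [-1.8, 0.7, 1.4]
gripper_width: 0.24
grasp_force: 59.4
```

Call:
arm_command:
  translation:
    - [0,0,1]
    - [0,0,1]
    - [0,0,1]
  twist:
    - [0,0,0]
    - [0,0,0]
    - [0,0,0]
  gripper: [0,0,0]

```text
time: 12.8
position: [0.5772, -0.2164, 0.1781]
orientation: [[0.232, 0.872, 0.432], [0.957, -0.284, 0.06], [0.175, 0.399, -0.9]]
wrist_force: [-1.1, -0.7, 2.6]
gripper_width: 0.243
grasp_force: 59.5
```

```bash
python3 chk.py; python3 -c "
from cast import *
M=np.array([.5876,-.2142,.1550]);go(M+.1305*AX,rtarget())"
```

```text
t 12.8 dist 25.412499322935183 depth of bristles 115.08750067706481 lateral tool xy mm [-0.4539  0.7178] ang err 0.06373625348740707 Fax 2.8652936578390875 F [-1.0971 -0.6853  2.6112]
translation [  0.4  -0.7 -35.1] twist [0.06 0.01 0.23]
translation [   0.4   -0.6 -105.1] twist [0.06 0.01 0.23]
```

Call:
arm_command:
  translation:
    - [0.4,-0.6,-4]
    - [0.4,-0.6,-14]
    - [0.4,-0.6,-28]
    - [0.4,-0.6,-42]
    - [0.4,-0.6,-56]
    - [0.4,-0.6,-70]
    - [0.4,-0.6,-84]
    - [0.4,-0.6,-96]
    - [0.4,-0.6,-104]
    - [0.4,-0.6,-105]
  twist:
    - [0,0,0]
    - [0,0,0]
    - [0,0,0]
    - [0,0,0]
    - [0,0,0]
    - [0,0,0]
    - [0,0,0]
    - [0,0,0]
    - [0,0,0]
    - [0,0,0]
  gripper: [0,0,0,0,0,0,0,0,0,0]

```text
time: 13.8
position: [0.5314, -0.2226, 0.2737]
orientation: [[0.232, 0.871, 0.433], [0.957, -0.284, 0.059], [0.174, 0.401, -0.9]]
wrist_force: [0.3, -0.9, -1.2]
gripper_width: 0.244
grasp_force: 59.1
```

Call:
arm_command:
  translation:
    - [0,0,0]
    - [0,0,0]
  twist:
    - [0,0,0]
    - [0,0,0]
  gripper: [0,0]

```text
time: 14.0
position: [0.531, -0.2217, 0.2712]
orientation: [[0.232, 0.872, 0.43], [0.957, -0.285, 0.061], [0.176, 0.397, -0.901]]
wrist_force: [0.2, 0.3, -1.8]
gripper_width: 0.243
grasp_force: 59.1
```

```bash
python3 chk.py
```

```text
t 14.0 dist 129.47606744725277 depth of bristles 11.023932552747226 lateral tool xy mm [ 0.1888 -1.0791] ang err 0.060900009435837156 Fax -1.7419247490027707 F [ 0.2392  0.2661 -1.8022]
translation [-0.2  1.  69. ] twist [-0.05 -0.03  0.2 ]
```

Call:
arm_command:
  translation:
    - [0,0.6,5]
    - [0,0.6,16]
    - [0,0.6,30]
    - [0,0.6,44]
    - [0,0.6,58]
    - [0,0.6,71]
    - [0,0.6,82]
    - [0,0.6,90]
    - [0,0.6,95]
    - [0,0.6,96]
  twist:
    - [0,0,0]
    - [0,0,0]
    - [0,0,0]
    - [0,0,0]
    - [0,0,0]
    - [0,0,0]
    - [0,0,0]
    - [0,0,0]
    - [0,0,0]
    - [0,0,0]
  gripper: [0,0,0,0,0,0,0,0,0,0]

```text
time: 15.0
position: [0.5732, -0.2161, 0.1852]
orientation: [[0.232, 0.872, 0.43], [0.957, -0.284, 0.061], [0.176, 0.398, -0.901]]
wrist_force: [0.1, 0.4, -1.6]
gripper_width: 0.241
grasp_force: 59.1
```

Call:
arm_command:
  translation:
    - [0,0,2]
    - [0,0,4]
    - [0,0,6]
    - [0,0,8]
    - [0,0,8.5]
    - [0,0,8.5]
    - [0,0,8.5]
  twist:
    - [0,0,0]
    - [0,0,0]
    - [0,0,0]
    - [0,0,0]
    - [0,0,0]
    - [0,0,0]
    - [0,0,0]
  gripper: [0,0,0,0,0,0,0]

```text
time: 15.7
position: [0.5771, -0.2161, 0.1789]
orientation: [[0.232, 0.872, 0.432], [0.957, -0.284, 0.06], [0.175, 0.399, -0.9]]
wrist_force: [-1.4, -0.8, 2.0]
gripper_width: 0.242
grasp_force: 59.4
```

```bash
python3 chk.py
```

```text
t 15.7 dist 26.12010176357434 depth of bristles 114.37989823642566 lateral tool xy mm [-0.1191  0.9604] ang err 0.09065663252983816 Fax 2.476614087588469 F [-1.4197 -0.8306  2.0155]
translation [  0.1  -0.9 -34.4] twist [0.09 0.02 0.23]
```

Call:
arm_command:
  translation:
    - [0,-0.6,-4]
    - [0,-0.6,-14]
    - [0,-0.6,-28]
    - [0,-0.6,-42]
    - [0,-0.6,-56]
    - [0,-0.6,-70]
    - [0,-0.6,-84]
    - [0,-0.6,-96]
    - [0,-0.6,-103]
    - [0,-0.6,-104.5]
  twist:
    - [0,0,0]
    - [0,0,0]
    - [0,0,0]
    - [0,0,0]
    - [0,0,0]
    - [0,0,0]
    - [0,0,0]
    - [0,0,0]
    - [0,0,0]
    - [0,0,0]
  gripper: [0,0,0,0,0,0,0,0,0,0]

```text
time: 16.7
position: [0.5314, -0.2225, 0.2735]
orientation: [[0.232, 0.871, 0.433], [0.957, -0.284, 0.059], [0.174, 0.4, -0.9]]
wrist_force: [1.3, -0.3, -0.9]
gripper_width: 0.243
grasp_force: 59.1
```

Call:
arm_command:
  translation:
    - [0,0,0]
    - [0,0,0]
  twist:
    - [0,0,0]
    - [0,0,0]
  gripper: [0,0]

```text
time: 16.9
position: [0.531, -0.2216, 0.2712]
orientation: [[0.232, 0.873, 0.43], [0.957, -0.285, 0.062], [0.176, 0.397, -0.901]]
wrist_force: [-0.6, -0.5, -1.6]
gripper_width: 0.241
grasp_force: 59.1
```

```bash
python3 chk.py
```

```text
t 16.9 dist 129.42742860428086 depth of bristles 11.072571395719137 lateral tool xy mm [ 0.2252 -1.1457] ang err 0.07173645996249339 Fax -1.1146181412583662 F [-0.6264 -0.474  -1.5694]
translation [-0.2  1.1 68.9] twist [-0.06 -0.04  0.2 ]
```

Call:
arm_command:
  translation:
    - [0,0.6,5]
    - [0,0.6,16]
    - [0,0.6,30]
    - [0,0.6,44]
    - [0,0.6,58]
    - [0,0.6,71]
    - [0,0.6,82]
    - [0,0.6,90]
    - [0,0.6,95]
    - [0,0.6,96]
  twist:
    - [0,0,0]
    - [0,0,0]
    - [0,0,0]
    - [0,0,0]
    - [0,0,0]
    - [0,0,0]
    - [0,0,0]
    - [0,0,0]
    - [0,0,0]
    - [0,0,0]
  gripper: [0,0,0,0,0,0,0,0,0,0]

```text
time: 17.9
position: [0.5732, -0.2161, 0.1853]
orientation: [[0.232, 0.872, 0.431], [0.957, -0.284, 0.061], [0.176, 0.398, -0.901]]
wrist_force: [0.1, -0.8, -2.3]
gripper_width: 0.242
grasp_force: 59.1
```

Call:
arm_command:
  translation:
    - [0,0,2]
    - [0,0,4]
    - [0,0,6]
    - [0,0,8]
    - [0,0,8.5]
    - [0,0,8.5]
    - [0,0,8.5]
  twist:
    - [0,0,0]
    - [0,0,0]
    - [0,0,0]
    - [0,0,0]
    - [0,0,0]
    - [0,0,0]
    - [0,0,0]
  gripper: [0,0,0,0,0,0,0]

```text
time: 18.6
position: [0.5771, -0.2161, 0.1788]
orientation: [[0.232, 0.872, 0.432], [0.957, -0.284, 0.06], [0.175, 0.399, -0.9]]
wrist_force: [-0.8, -0.6, 1.5]
gripper_width: 0.239
grasp_force: 59.4
```

```bash
python3 chk.py
```

```text
t 18.6 dist 26.099145320600467 depth of bristles 114.40085467939953 lateral tool xy mm [-0.1117  0.9228] ang err 0.08622473887761958 Fax 1.7269789084920826 F [-0.788  -0.6089  1.5   ]
translation [  0.1  -0.8 -34.4] twist [0.08 0.02 0.24]
```

Call:
arm_command:
  translation:
    - [0,-0.6,-4]
    - [0,-0.6,-14]
    - [0,-0.6,-30]
    - [0,-0.6,-48]
    - [0,-0.6,-66]
    - [0,-0.6,-85]
    - [0,-0.6,-105]
    - [0,-0.6,-125]
    - [0,-0.6,-145]
    - [0,-0.6,-160]
  twist:
    - [0,0,0]
    - [0,0,0]
    - [0,0,0]
    - [0,0,0]
    - [0,0,0]
    - [0,0,0]
    - [0,0,0]
    - [0,0,0]
    - [0,0,0]
    - [0,0,0]
  gripper: [0,0,0,0,0,0,0,0,0,0]

```text
time: 19.6
position: [0.5066, -0.2253, 0.3234]
orientation: [[0.232, 0.872, 0.431], [0.957, -0.284, 0.06], [0.175, 0.399, -0.9]]
wrist_force: [-0.2, -0.4, -1.4]
gripper_width: 0.24
grasp_force: 59.1
```

Call:
arm_command:
  translation:
    - [0,0,-10]
    - [0,0,-20]
    - [0,0,-25]
    - [0,0,-25]
  twist:
    - [0,0,0]
    - [0,0,0]
    - [0,0,0]
    - [0,0,0]
  gripper: [0,0,0,0]

```text
time: 20.0
position: [0.4965, -0.227, 0.3451]
orientation: [[0.232, 0.872, 0.432], [0.957, -0.284, 0.06], [0.175, 0.399, -0.9]]
wrist_force: [0.8, -0.4, -1.3]
gripper_width: 0.242
grasp_force: 59.1
```

```bash
python3 - <<'E'
from cast import *
p,O,s=state(1)
O0=np.array([[-.4087,.9127,0],[.9127,.4087,0],[0,0,-1]])
go([.5782,.1623,.30],O0); go([.5782,.1623,.36],O0)
E
```

```text
t 20.0 p [ 0.4965 -0.227   0.3451] q [-0.7981 -0.1554  1.7435  0.3734  1.2932 -0.5788] F [ 0.8481 -0.4025 -1.2855] g 0.24196075759155775 59.07793790102005
[[ 0.2321  0.8717  0.4316]
 [ 0.9568 -0.2844  0.0598]
 [ 0.1749  0.3991 -0.9001]]
translation [383.6 -57.5  99.1] twist [ 26.3   -1.71 -39.21]
translation [394.1 -33.6  45.1] twist [ 26.3   -1.71 -39.21]
```

Call:
arm_command:
  translation:
    - [10,-1,1]
    - [32,-3,4]
    - [64,-5,7]
    - [98,-8,11]
    - [135,-12,15]
    - [172,-15,20]
    - [210,-18,24]
    - [248,-21,28]
    - [286,-24,33]
    - [320,-27,37]
  twist:
    - [1,0,-1.5]
    - [3,-0.2,-4]
    - [6,-0.4,-9]
    - [9,-0.6,-13]
    - [12,-0.8,-18]
    - [15,-1,-22]
    - [18,-1.2,-27]
    - [21,-1.4,-31]
    - [24,-1.6,-36]
    - [26.3,-1.7,-39.2]
  gripper: [0,0,0,0,0,0,0,0,0,0]

```text
time: 21.0
position: [0.5633, 0.0925, 0.3557]
orientation: [[-0.414, 0.91, -0.003], [0.91, 0.414, 0.0], [0.002, -0.003, -1.0]]
wrist_force: [1.2, -1.0, -1.3]
gripper_width: 0.241
grasp_force: 59.1
```

Call:
arm_command:
  translation:
    - [0,0,0]
    - [0,0,0]
  twist:
    - [0,0,0]
    - [0,0,0]
  gripper: [0,0]

```text
time: 21.2
position: [0.5631, 0.0911, 0.3552]
orientation: [[-0.412, 0.911, -0.003], [0.911, 0.412, 0.001], [0.002, -0.002, -1.0]]
wrist_force: [-0.0, -0.2, -1.5]
gripper_width: 0.24
grasp_force: 59.4
```

```bash
cat > st.py <<'E'
import sys
from cast import *
p,O,s=state(1)
O0=np.array([[-.4087,.9127,0],[.9127,.4087,0],[0,0,-1]])
go([.5782,.1623,float(sys.argv[1])],O0)
E
python3 st.py .30
```

```text
t 21.2 p [0.5631 0.0911 0.3552] q [ 0.0083  0.1326  1.3752  0.0006  1.6366 -0.4161] F [-0.0258 -0.239  -1.5275] g 0.2395102403919758 59.36358779668808
[[-0.4118  0.9113 -0.0028]
 [ 0.9113  0.4118  0.0006]
 [ 0.0017 -0.0024 -1.    ]]
translation [58.6 43.3 55.2] twist [-0.13 -0.1   0.2 ]
```

Call:
arm_command:
  translation:
    - [15,11,0]
    - [35,26,5]
    - [52,39,20]
    - [58.5,43,40]
    - [58.5,43,60]
    - [58.5,43,80]
    - [58.5,43,92]
    - [58.5,43,95]
    - [58.5,43,95]
    - [58.5,43,95]
  twist:
    - [0,0,0]
    - [-0.1,-0.1,0]
    - [-0.1,-0.1,0]
    - [-0.1,-0.1,0]
    - [-0.1,-0.1,0]
    - [-0.1,-0.1,0]
    - [-0.1,-0.1,0]
    - [-0.1,-0.1,0]
    - [-0.1,-0.1,0]
    - [-0.1,-0.1,0]
  gripper: [0,0,0,0,0,0,0,0,0,0]

```text
time: 22.2
position: [0.5792, 0.16, 0.263]
orientation: [[-0.408, 0.913, 0.004], [0.913, 0.408, 0.0], [-0.002, 0.004, -1.0]]
wrist_force: [0.7, -0.9, -1.2]
gripper_width: 0.239
grasp_force: 59.3
```

```bash
python3 st.py .165; python3 - <<'E'
from cast import *
f=vision.grab_frame("wrist"); cv2.imwrite("pics/w3.png",f["pixels"][...,::-1])
P=world(f,np.ones((420,560),bool)); C=f["pixels"][f["range_z"]>0].astype(float); r,g,b=C.T
G=P[np.all((P>[.5,.1,.072])&(P<[.65,.22,.079]),1)&(g>1.15*r)]
q=lambda c:np.maximum(abs(np.hypot(*(G[:,:2]-c).T)-.025)-.003,0)
s=least_squares(q,[.578,.162],loss="soft_l1",f_scale=.001);print(len(G),s.x,np.median(q(s.x)))
E
```

```text
t 22.2 p [0.5792 0.16   0.263 ] q [ 0.1258  0.2362  1.4398 -0.0004  1.4615 -0.2948] F [ 0.6792 -0.9309 -1.2481] g 0.23867044301876758 59.319119453430176
[[-0.4083  0.9128  0.0041]
 [ 0.9129  0.4083  0.0001]
 [-0.0015  0.0038 -1.    ]]
translation [ 2.7 -0.4 98. ] twist [ 0.22  0.09 -0.02]
730 [0.5785 0.1618] 0.0
```

View pics/w3.png

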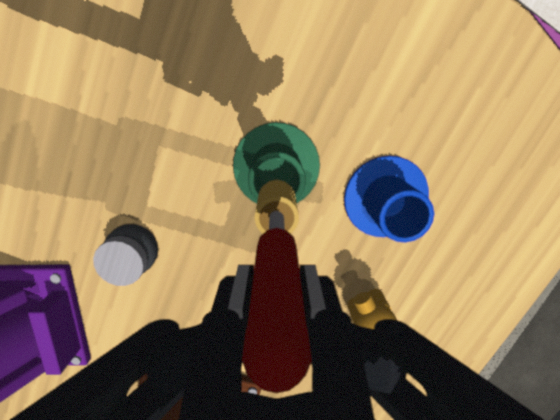

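The brush head at (277,207) hangs over the green stand's opening at (276,180), and the blue stand at (400,205) is clear. I lower it now.

Call:
arm_command:
  translation:
    - [1,0,0]
    - [2,0,5]
    - [2.2,0,15]
    - [2.2,0,28]
    - [2.2,0,42]
    - [2.2,0,56]
    - [2.2,0,70]
    - [2.2,0,82]
    - [2.2,0,90]
    - [2.2,0,94]
  twist:
    - [0,0,0]
    - [0,0,0]
    - [0,0,0]
    - [0,0,0]
    - [0,0,0]
    - [0,0,0]
    - [0,0,0]
    - [0,0,0]
    - [0,0,0]
    - [0,0,0]
  gripper: [0,0,0,0,0,0,0,0,0,0]

```text
time: 23.25
position: [0.5772, 0.1622, 0.1662]
orientation: [[-0.409, 0.913, -0.0], [0.913, 0.409, -0.0], [-0.0, -0.0, -1.0]]
wrist_force: [-0.5, 0.7, -3.0]
gripper_width: 0.242
grasp_force: 59.3
```

Call:
arm_command:
  translation:
    - [0,0,0]
    - [0,0,2]
    - [0,0,4]
    - [0,0,6]
    - [0,0,8]
    - [0,0,10]
    - [0,0,11]
    - [0,0,11]
    - [0,0,11]
  twist:
    - [0,0,0]
    - [0,0,0]
    - [0,0,0]
    - [0,0,0]
    - [0,0,0]
    - [0,0,0]
    - [0,0,0]
    - [0,0,0]
    - [0,0,0]
  gripper: [0,0,0,0,0,0,0,0,0]

```text
time: 24.15
position: [0.5778, 0.1623, 0.1566]
orientation: [[-0.409, 0.913, 0.002], [0.913, 0.409, -0.0], [-0.001, 0.002, -1.0]]
wrist_force: [0.1, 1.7, -2.0]
gripper_width: 0.242
grasp_force: 59.3
```

```bash
python3 st.py .15
```

```text
t 24.15 p [0.5778 0.1623 0.1566] q [ 0.1299  0.3262  1.5525 -0.0004  1.2612 -0.2911] F [ 0.1253  1.6908 -2.0459] g 0.24201589241484991 59.3365752696991
[[-0.4088  0.9126  0.0017]
 [ 0.9126  0.4088 -0.0001]
 [-0.0008  0.0015 -1.    ]]
translation [-0.2  0.4  6.6] twist [0.09 0.05 0.01]
```

Call:
arm_command:
  translation:
    - [0,0,2]
    - [0,0,4]
    - [0,0,5]
    - [0,0,6]
    - [0,0,6.5]
    - [0,0,6.5]
    - [0,0,6.5]
  twist:
    - [0,0,0]
    - [0,0,0]
    - [0,0,0]
    - [0,0,0]
    - [0,0,0]
    - [0,0,0]
    - [0,0,0]
  gripper: [0,0,0,0,0,0,0]

```text
time: 24.85
position: [0.5779, 0.1623, 0.1504]
orientation: [[-0.409, 0.913, 0.002], [0.913, 0.409, -0.0], [-0.001, 0.002, -1.0]]
wrist_force: [-0.8, -0.3, 0.7]
gripper_width: 0.241
grasp_force: 59.6
```

Call:
arm_command:
  translation:
    - [0,0,0]
    - [0,0,0]
    - [0,0,0]
    - [0,0,0]
    - [0,0,0]
    - [0,0,0]
    - [0,0,0]
  twist:
    - [0,0,0]
    - [0,0,0]
    - [0,0,0]
    - [0,0,0]
    - [0,0,0]
    - [0,0,0]
    - [0,0,0]
  gripper: [0.3,0.4,0.5,0.65,0.65,0.65,0.65]

```text
time: 25.55
position: [0.5778, 0.1623, 0.1501]
orientation: [[-0.409, 0.913, 0.002], [0.913, 0.409, -0.0], [-0.001, 0.002, -1.0]]
wrist_force: [-0.3, 0.0, -0.3]
gripper_width: 0.652
grasp_force: 0.0
```

Call:
arm_command:
  translation:
    - [0,0,-3]
    - [0,0,-12]
    - [0,0,-25]
    - [0,0,-40]
    - [0,0,-57]
    - [0,0,-75]
    - [0,0,-95]
    - [0,0,-115]
    - [0,0,-128]
    - [0,0,-130]
  twist:
    - [0,0,0]
    - [0,0,0]
    - [0,0,0]
    - [0,0,0]
    - [0,0,0]
    - [0,0,0]
    - [0,0,0]
    - [0,0,0]
    - [0,0,0]
    - [0,0,0]
  gripper: [0.65,0.65,0.65,0.65,0.65,0.65,0.65,0.65,0.65,0.65]

```text
time: 26.55
position: [0.579, 0.1625, 0.2838]
orientation: [[-0.409, 0.913, 0.008], [0.913, 0.409, 0.001], [-0.003, 0.007, -1.0]]
wrist_force: [0.4, -0.6, 0.9]
gripper_width: 0.655
grasp_force: 0.0
```

```bash
python3 - <<'E'
from cast import *
state(1)
f=vision.grab_frame("wrist")
P=world(f,np.ones((420,560),bool)); C=f["pixels"][f["range_z"]>0].astype(float); r,g,b=C.T
m=np.all((P>[.52,.1,.12])&(P<[.65,.22,.203]),1)&(r>1.6*g); H=P[m]
def res(q):
    z=np.array([q[2],q[3],1]);z/=np.linalg.norm(z); d=H-[q[0],q[1],.16]; return np.linalg.norm(np.cross(d,z),axis=1)-.011
s=least_squares(res,[.579,.16,0,0],loss="soft_l1",f_scale=.001); print(m.sum(),s.x,np.median(abs(res(s.x))),H[:,2].max())
f=vision.grab_frame("scene"); cv2.imwrite("pics/s2.png",f["pixels"][...,::-1])
P=world(f,np.ones((420,560),bool)); print("top z",P[np.all((P>[.55,.14,.15])&(P<[.6,.18,.23]),1)][:,2].max())
E
```

```text
t 26.55 p [0.579  0.1625 0.2838] q [ 0.13    0.2225  1.414  -0.0003  1.4973 -0.2912] F [ 0.4257 -0.5842  0.9202] g 0.6550103807611997 0.0
[[-0.4089  0.9125  0.0078]
 [ 0.9126  0.4089  0.0007]
 [-0.0026  0.0074 -1.    ]]
698 [ 0.5771  0.163  -0.0014 -0.0016] 0.0001373426012471349 0.20296268725518501
top z 0.21059986836509637
```

View pics/s2.png

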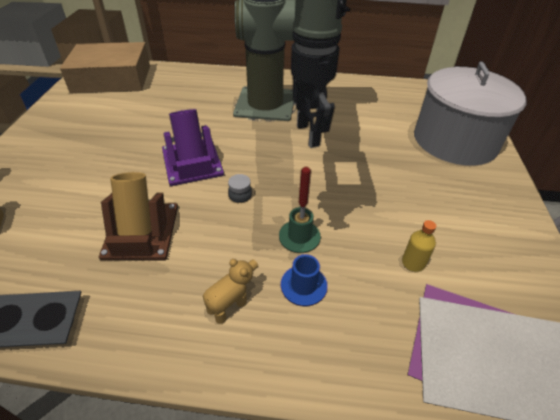

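The brush stands upright in the green stand at (304,190), its top at 0.21 m. The bear, glue bottle and tin have not moved, and the gripper is clear.

```bash
python3 -c "
from station import job
print(job.job_done())"
```

```text
the job is handed in; nothing more can be done
None
```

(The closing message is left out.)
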